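Close the sample carrier: fold the hold-down flap, then shut the cover

ROBOT

A 6-joint arm with a two-finger parallel gripper is mounted at the origin on the work surface; the furniture and walls round the work are solid. World frame = base frame: x ahead of the robot, y to its left, z up, the work surface at z = 0. Lengths are in mm, angles in rad, forces in N, time in s.
With the tool pointing down it reaches from about 300 to 775 mm from the base axis. Payload 14.6 kg.
Tool frame: the origin (TCP) lies between the finger pads; the fingertips stand 11 mm ahead of it and the grasp point (between the pads) lies 8 mm behind it; z points along the fingers, y is the line along which they close (so a half turn about z gives the same grasp; the last joint's range is limited). The gripper opens to 94 mm and grips with 3 to 60 N. Pads are 16 mm wide; open, the fingers measure 119 mm over their backs; the gripper's body (75 mm by 177 mm) begins 78 mm behind the grasp point.
Start: joints at [1.193, 0.3, 1.521, -0, 1.321, -0.067], TCP at [168.199, 523.64, 216.446] pointing down, gripper open.
Joint ranges: [-3.03, 3.03], [-0.79, 2.21], [0.23, 2.52], [-1.04, 4.18], [0, 3.07], [-2.55, 2.55]. Speed limits (rad/s): [2.22, 2.22, 2.57, 3.14, 3.14, 3.14].

INTERFACE

Orientations are given as [roll, pitch, yaw] about the fixed x, y, z axes, in that order (R = Rz(yaw) Ry(pitch) Rx(roll)).
In Python, from cell import manip gives the robot as it stands. The module is installed in compiled form; this text tells all that it offers.
- The arm moves only by the tool arm_command, never from a script. Its argument "rows" is one flat list of numbers, 5 for each row, row after row: the shift along the world's x, y, z in mm, then the turn about the world's z in degrees, then the finger opening in mm, from 0 to 94. In form: [dx, dy, dz, twist, jaw, dx, dy, dz, twist, jaw, ...]. A call has 1 to 5 rows; each row shifts and turns the commanded pose from where the row before left it; what a row does not reach is not made up. A row lasts 1/8 s, in which the tool goes at most 62.5 mm and 10.7 degrees, less where a joint would pass 70% of its speed; a pose out of reach is approached as far as the arm can. A call is refused whole if a number of a shift passes 62.5 or a number of a turn 10.7, either way. A call with a gripper value outside its range is refused whole. The fingers move at their own pace and stop on an object; "newtons" is the grip in N (left out, the last holds). Time passes only in rows, so rows that do not move let the fingers close. It gives the time, the measured TCP pose, the force and the opening at its end, in the units of the state.
- manip.read_state(): the state, without advancing time (a new reading comes with each control period).
- manip.camera(name): name is "side" or "top" or "wrist"; returns a dict with "image" (420x560x3 uint8, blue, green, red), "z_map" (420x560 float32, mm along the optical axis (not along the pixel's ray), 0 where there is no reading), "fx", "fy", "cx", "cy" (pixels), "D" ([k1, k2, p1, p2, k3] as OpenCV has them; the pictures are not rectified), "pose" (4x4, takes a point from camera to world coordinates). Camera axes: x right, y down, z forward; pixel columns grow to the right and rows downward; lengths in mm; the calibration is good to about 2 mm. A picture is of the moment at which its call begins.
- manip.sign_off(): hands the job in, once; it reports no verdict.
The state is a dict: "clock": time; "joints": joint angles; "qd": joint speeds; "effort": joint torques, N m; "eef_pos": TCP position; "eef_rot": TCP orientation; "wrist_force": force on the tool from outside, world axes, zero at the start; "moment": the same for the moment, N m; "finger_gap": finger opening in mm.
Only numpy, scipy, OpenCV 4.12 (cv2) and the standard library are available. Lean on these libraries where they do the work, as an engineer would, in place of code of your own. Each camera call takes 0.05 s, during which the arm holds its last target. There are 200 camera calls.

TASK

Close up the grey sample carrier: with the fingertips, first push its upright white inner flap down flat over the tubes, and only then push the hinged cover over from behind until it is fully shut. Only push on the outer faces: do not pinch or lift anything, do not touch the black foam linings on the inner side of the flap and the cover, and leave the things around the carrier where they stand. Take the hand away at the end.

Things in the scene. Friction and masses are not known exactly. Their poses are not given: they have to be found in the camera images.
- carrier: Grey open-topped sample carrier box, fixed to the worktop, 130 mm (x) by 145 mm (y) by 75 mm high, walls 5 mm. Origin at the centre of its underside, z up; its x axis points from the side nearer the robot (latch plates, flap hinge) to the far side (cover hinge). Three capped tubes lie inside, 16 to 37 mm above the worktop.
- flap_hinge (a point): Middle of the flap's hinge line, just inside the carrier's front wall, at carrier (-56, 0, 50) mm; the hinge line runs along carrier y.
- flap (a joint): Angle of the white inner flap. 0 = folded down flat inside the box, pointing along carrier +x, its upper (outer) face then 53 mm above the worktop (3 mm above the hinge line, 22 mm below the rim); 1.57 = upright, its outer face then looking towards carrier -x. Starts at about 1.4 to 1.7. Friction hinge: it stays where it is left; 0.3 to 1 N near the free edge moves it.
- flap_edge (a point): Middle of the flap's free edge, on the flap. The flap is a plate 125 mm along the hinge, reaching 108 mm from it, 4 mm thick, with a 2 mm bead standing on its outer face along the free edge.
- flap_foam (a point): Black foam lining, 3 mm thick, on the flap's inner face (90 by 115 mm): faces carrier +x when the flap is upright, down when folded. Not to be touched by the fingers. This point: the middle of its free face.
- cover_hinge (a point): Middle of the cover's hinge line, at the far rim of the carrier, at carrier (67, 0, 75.5) mm; the hinge line runs along carrier y.
- cover (a joint): Angle of the grey cover. 0 = shut on the rim, pointing along carrier -x, its outer (top) face then 86 mm above the worktop (10.5 mm above the hinge line); 1.57 = upright, its outer face looking towards carrier +x, away from the robot. Starts at about 1.65 to 1.9, leaning back. Friction hinge: it stays where it is left; 1 to 3 N near the free edge moves it, all the way down.
- cover_edge (a point): Middle of the cover's free edge, half-way through its thickness, on the cover. The cover is a slab 147 mm along the hinge, reaching 137 mm from it, 10 mm thick, with a 6 mm lip on its inner side along the free edge.
- cover_foam (a point): Black foam lining, 112 by 129 mm, on the cover's inner face, which looks towards the robot while the cover stands open. Not to be touched by the fingers. This point: the middle of its free face.
- stain_bottle: Bystander: brown bottle with black cap, 48 mm across, 85 mm high, left of the carrier. Origin at the centre of its underside.
- tape_roll: Bystander: flat roll of white tape, 60 mm across, 12 mm high, near the left front corner of the carrier. Origin at the centre of its underside.
- slide_box: Bystander: small white carton, 40 by 62 by 28 mm high, right of the carrier. Origin at the centre of its underside.
- timer: Bystander: white bench timer, 66 by 66 by 20 mm high, near the right front corner of the carrier. Origin at the centre of its underside.
- pen: Bystander: marker pen with black cap, 130 mm long, 16 mm high, lying in front of the carrier. Origin at the centre of its underside.

How it is judged (in metres and radians):
On the way, in this order (a step that is already met when the one before it is completed fails the run):
1. the flap is folded down flat while the cover still stands open (value of joint flap below 0.1 rad and value of joint cover above 1.2 rad), for 0.2 s.
2. the cover is swung shut over the folded flap (value of joint cover below 0.06 rad and value of joint flap below 0.1 rad), for 0.2 s.
At the end, for the whole second after the job is handed in: The flap is folded flat (within 0.1 rad) and the cover lies shut on the rim (within 0.06 rad, about 8 mm at its edge) and at rest (all of step 2 and velocity of joint cover between -0.05 and 0.05 rad/s); the robot touches nothing.
It fails at once if the cover is swung down while the flap is still up (value of joint cover below 1 rad and value of joint flap above 0.3 rad).
It fails at once if the fingers press on a foam lining (the flap or the cover is pinched or lifted from inside) (contact force between the fingers and flap_lining above 1 N or contact force between the fingers and cover_lining above 1 N).
It fails at once if a thing beside the carrier is lifted, carried or pushed away (more than 30 mm) (distance of any of stain_bottle, tape_roll, slide_box, timer, pen from where it was at the start of the episode above 0.03 m).
It fails at once if the stain bottle is tipped over (angle between stain_bottle's own z axis and vertical above 0.5 rad).
It also fails if it takes over 61 s, if anything falls off the work surface, if the arm or the gripper's body presses on something with over 40 N, if the wrist force passes 120 N, or if a joint passes its speed limit or range.

## Working session

There is one attempt and no reset: what is moved stays moved. The work goes in short steps, Python scripts to look and compute and a tool call to move; the robot and the scene stay as the last step left them, time stands still between calls to the robot, and variables do not carry over. Pictures are saved under pics/ and viewed, on a budget of 10 in all, crops included, one or two more only if the job needs it, and the job is handed in when it is done.

Besides the shell and the picture viewer there is one more tool, called after "Request:" as a command line: name --argument value ..., lists and objects as JSON in quotes. arm_command: Moves the arm, as the interface text tells. Its arguments: {"type":"object","properties":{"rows":{"type":"array","items":{"type":"number"}},"newtons":{"type":"number"}},"required":["rows"]}

```bash
mkdir -p pics; ls; cat > h.py <<'E'
import numpy as np, cv2
from cell import manip
def cam(n):
    c=manip.camera(n); c["K"]=np.array([[c["fx"],0,c["cx"]],[0,c["fy"],c["cy"]],[0,0,1.]]); c["D"]=np.array(c["D"],float); c["pose"]=np.array(c["pose"]); return c
def cloud(c):
    h,w=c["z_map"].shape
    u,v=np.meshgrid(np.arange(w),np.arange(h))
    p=cv2.undistortPoints(np.stack([u,v],-1).reshape(-1,1,2).astype(np.float64),c["K"],c["D"]).reshape(h,w,2)
    z=c["z_map"][...,None]
    P=np.concatenate([p*z,z],-1)@c["pose"][:3,:3].T+c["pose"][:3,3]
    P[c["z_map"]<=0]=np.nan
    return P
E
python3 - <<'E'
from h import *
s=manip.read_state(); print({k:np.round(v,3) for k,v in s.items()})
for n in ("side","top"):
    c=cam(n); cv2.imwrite(f"pics/{n}0.png",c["image"]); np.save(f"{n}0.npy",cloud(c)); print(n,c["pose"].round(2),c["fx"])
E
```

```text
pics
{'clock': np.float64(0.0), 'joints': array([ 1.193,  0.3  ,  1.522,  0.   ,  1.321, -0.067]), 'qd': array([-0.001, -0.001,  0.   ,  0.002,  0.001, -0.001]), 'effort': array([ 5.0000e-03, -5.3181e+01, -3.5275e+01,  7.1000e-02,  2.4000e-02,
       -0.0000e+00]), 'eef_pos': array([168.101, 523.427, 215.89 ]), 'eef_rot': array([-3.14 , -0.   ,  2.831]), 'wrist_force': array([ 0.238, -0.38 ,  0.465]), 'moment': array([-0.013, -0.021, -0.016]), 'finger_gap': np.float64(94.115)}
side [[ 6.2000e-01 -6.2000e-01  4.8000e-01 -1.5740e+01]
 [-7.9000e-01 -4.9000e-01  3.7000e-01 -3.3066e+02]
 [ 1.0000e-02 -6.1000e-01 -7.9000e-01  8.8500e+02]
 [ 0.0000e+00  0.0000e+00  0.0000e+00  1.0000e+00]] 484.2616794008085
top [[ 1.0000e-02 -1.0000e+00  8.0000e-02  3.9374e+02]
 [-1.0000e+00 -2.0000e-02 -2.0000e-02  6.6110e+01]
 [ 2.0000e-02 -8.0000e-02 -1.0000e+00  9.7676e+02]
 [ 0.0000e+00  0.0000e+00  0.0000e+00  1.0000e+00]] 471.4657068633022
```

View pics/side0.png

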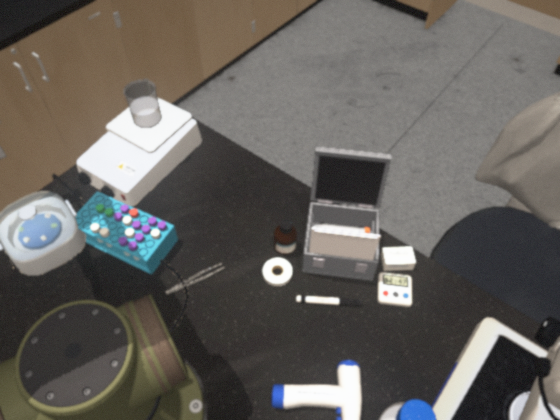

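View pics/top0.png

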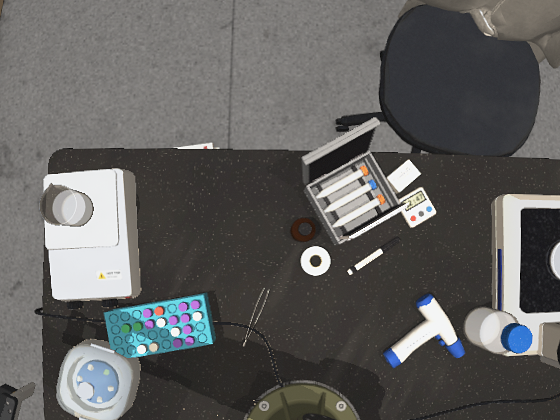

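Side view: carrier at about (343,225), white flap upright, cover open behind it, bottle at (285,238), tape at (277,271), timer at (395,289), pen at (330,300). Top view: carrier at about (355,198), yawed about -30°, cover leaning back from (305,165) to (378,125). Next I measure it.

```bash
python3 - <<'E'
from h import *
T=np.load("top0.npy"); S=np.load("side0.npy")
img=cv2.imread("pics/top0.png"); 
sub=np.zeros(T.shape[:2],bool); sub[110:260,290:440]=1
Z=T[...,2]
def rect(m,name):
    p=T[m][:,:2].astype(np.float32)
    if len(p)>5: print(name,len(p),cv2.minAreaRect(p), "z",np.nanpercentile(T[m][:,2],[5,50,95]).round(1))
table=T[270:300,300:380,2]; print("table z",np.nanmedian(table))
k,l,st,ce=cv2.connectedComponentsWithStats(((Z>8)&sub).astype(np.uint8))
for i in range(1,k):
    if st[i,4]>30: rect(l==i,f"comp{i} {ce[i].round()}")
rim=(Z>70)&(Z<80)&sub
rect(rim,"rim")
for lo,hi in ((85,110),(110,140),(140,155),(155,170),(170,190),(190,215),(215,260)):
    m=(Z>lo)&(Z<hi)&sub; rect(m,f"{lo}-{hi}")
# low-level ascii of image region size
cv2.imwrite("pics/crop.png",np.hstack([cv2.resize(img[110:290,290:450],None,fx=3,fy=3,interpolation=cv2.INTER_CUBIC)]))
im2=cv2.imread("pics/side0.png")[140:320,250:430]
a=cv2.resize(im2,(400,400),interpolation=cv2.INTER_CUBIC);b=cv2.resize(img[110:270,290:450],(400,400),interpolation=cv2.INTER_CUBIC)
cv2.imwrite("pics/crop.png",np.hstack([a,b]))
E
```

```text
table z -0.09453816219632927
comp1 [360. 185.] 8007 ((516.68896484375, -129.06507873535156), (213.09059143066406, 227.49542236328125), 29.84909439086914) z [  9.1  35.4 210.7]
comp5 [303. 229.] 490 ((438.9913635253906, 6.636188507080078), (46.71342086791992, 47.44540786743164), 45.84265899658203) z [42.5 59.5 86. ]
comp6 [383. 249.] 221 ((400.3790588378906, -160.1067352294922), (13.864577293395996, 83.6910629272461), 35.066532135009766) z [ 8.7 12.3 16.2]
comp7 [315. 253.] 258 ((393.48486328125, -20.53522300720215), (26.6558895111084, 57.34728240966797), 0.6966972351074219) z [10.  12.5 14.9]
rim 601 ((491.10931396484375, -66.83952331542969), (132.3696746826172, 201.4027099609375), 29.98415184020996) z [71.2 74.6 77.7]
85-110 337 ((495.9173583984375, -62.321563720703125), (135.9368133544922, 192.99563598632812), 27.6653995513916) z [ 85.6  96.7 108.4]
110-140 413 ((510.77239990234375, -84.04029846191406), (141.12022399902344, 146.4006805419922), 28.62348747253418) z [111.6 125.8 138.6]
140-155 337 ((508.65252685546875, -83.16653442382812), (147.01609802246094, 142.96694946289062), 28.429031372070312) z [141.6 151.5 154.7]
155-170 439 ((511.247314453125, -84.00814819335938), (148.3883056640625, 145.09898376464844), 29.39535903930664) z [155.3 158.  168.1]
170-190 267 ((573.9193725585938, -48.192413330078125), (13.477498054504395, 144.34571838378906), 27.50981330871582) z [171.  180.  188.6]
190-215 922 ((580.5698852539062, -44.808837890625), (18.40609359741211, 144.8084259033203), 29.84909439086914) z [194.1 210.5 212.9]
```

View pics/crop.png

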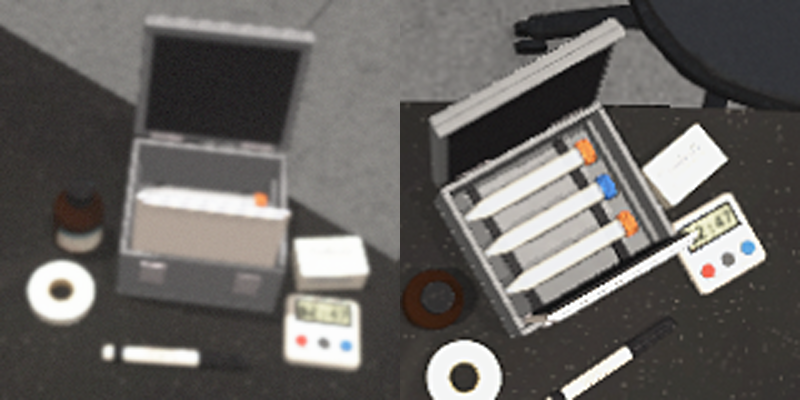

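Enlarged: the white flap is just about upright at the front. The cover leans back beyond the table edge. The yaw of carrier +x is about +29.5°. Now I fit in the carrier frame.

```bash
python3 - <<'E'
from h import *
T=np.load("top0.npy"); S=np.load("side0.npy")
a=np.radians(29.5)
def fit(m,P,name,ret=False):
    p=P[m]; 
    for ang in (28.5,29.5,30.5):
        t=np.radians(ang); X=p[:,0]*np.cos(t)+p[:,1]*np.sin(t); Y=-p[:,0]*np.sin(t)+p[:,1]*np.cos(t)
        print(name,ang,len(p),"X",np.percentile(X,[1,10,50,90,99]).round(1),"Y",np.percentile(Y,[1,10,50,90,99]).round(1),"z",np.percentile(p[:,2],[5,50,95]).round(1))
for n,P,sl in (("top",T,np.s_[110:260,290:440]),("side",S,np.s_[145:285,295:395])):
    Q=P[sl].reshape(-1,3); Q=Q[~np.isnan(Q).any(1)]
    X=Q[:,0]*np.cos(a)+Q[:,1]*np.sin(a); Y=-Q[:,0]*np.sin(a)+Q[:,1]*np.cos(a)
    z=Q[:,2]
    for lo in range(60,225,8):
        m=(z>lo)&(z<lo+8)
        h,e=np.histogram(X[m],bins=np.arange(280,560,6))
        o=[(int(e[i]),int(h[i])) for i in range(len(h)) if h[i]>12]
        print(n,lo,o, Y[m].min().round() if m.any() else'',Y[m].max().round() if m.any() else '')
    # cover top strip
    m=(z>200)&(z<216); fit(m,Q,n+" coveredge")
    m=(z>145)&(z<165)&(X<400); fit(m,Q,n+" flapedge")
    m=(z>71)&(z<79)&(X<520); fit(m,Q,n+" rim")
for nm,c in (("top comps",0),):
    pass
E
```

```text
top 60 [(370, 30), (376, 16), (382, 17), (394, 26), (400, 13), (448, 22)] -396.0 -191.0
top 68 [(328, 21), (340, 33), (346, 18), (358, 13), (364, 14), (370, 21), (376, 17), (382, 16), (388, 17), (394, 17), (400, 19), (406, 21), (412, 16), (418, 16), (424, 17), (430, 17), (436, 16), (442, 18), (448, 43), (454, 133)] -401.0 -199.0
top 76 [(340, 17), (376, 14), (382, 15), (454, 53)] -399.0 -199.0
top 84 [(340, 14), (376, 26), (382, 28), (388, 27), (454, 32), (460, 16)] -397.0 -200.0
top 92 [(340, 15), (454, 32), (460, 49)] -395.0 -253.0
top 100 [(340, 18), (460, 73)] -397.0 -253.0
top 108 [(460, 81)] -396.0 -254.0
top 116 [(460, 77)] -397.0 -253.0
top 124 [(460, 60), (466, 22)] -398.0 -253.0
top 132 [(334, 13), (460, 20), (466, 78)] -399.0 -253.0
top 140 [(334, 20), (466, 81)] -394.0 -253.0
top 148 [(328, 73), (334, 131), (466, 84)] -396.0 -253.0
top 156 [(328, 89), (334, 96), (466, 85)] -398.0 -254.0
top 164 [(466, 70), (472, 36)] -396.0 -252.0
top 172 [(472, 92)] -395.0 -252.0
top 180 [(472, 101)] -397.0 -253.0
top 188 [(472, 96)] -388.0 -253.0
top 196 [(472, 58)] -387.0 -252.0
top 20
[... 2742 characters left out ...]
0.7 211.1 213.6]
side flapedge 28.5 406 X [332.1 333.5 336.5 340.4 344.5] Y [-383.7 -371.6 -322.4 -271.9 -260.8] z [146.1 156.  159.2]
side flapedge 29.5 406 X [326.9 328.  330.9 334.3 338.4] Y [-389.6 -377.4 -328.2 -277.7 -266.6] z [146.1 156.  159.2]
side flapedge 30.5 406 X [321.2 322.3 325.2 328.4 332.6] Y [-395.3 -383.1 -334.  -283.4 -272.4] z [146.1 156.  159.2]
side rim 28.5 797 X [330.3 333.1 365.3 461.1 467.7] Y [-393.1 -388.9 -316.4 -250.7 -247.3] z [71.8 75.2 78.1]
side rim 29.5 797 X [325.3 327.4 360.3 455.3 461.7] Y [-399.3 -395.8 -323.3 -257.5 -254.6] z [71.8 75.2 78.1]
side rim 30.5 797 X [319.9 321.6 354.3 449.7 456.3] Y [-406.1 -402.4 -329.9 -264.3 -261.5] z [71.8 75.2 78.1]
```

```bash
cat >> h.py <<'E'
A=np.radians(29.5); Y0=-326.
def world(X,Y=Y0): return np.array([X*np.cos(A)-Y*np.sin(A), X*np.sin(A)+Y*np.cos(A)])
def carr(p): return np.array([p[0]*np.cos(A)+p[1]*np.sin(A), -p[0]*np.sin(A)+p[1]*np.cos(A)])
E
python3 - <<'E'
from h import *
P=np.concatenate([np.load(f"{n}0.npy").reshape(-1,3) for n in("top","side")]); P=P[~np.isnan(P).any(1)]
a=np.array([168,523.]);b=np.array([420,-137.])
d=(b-a)/np.linalg.norm(b-a); s=(P[:,:2]-a)@d; e=np.abs((P[:,:2]-a)@np.array([-d[1],d[0]]))
for k in range(-50,800,50):
    m=(s>k)&(s<k+50)&(e<110); 
    if m.any(): print(k,np.percentile(P[m,2],[99,99.9]).round(),end=" ")
X=P[:,0]*np.cos(A)+P[:,1]*np.sin(A);Y=-P[:,0]*np.sin(A)+P[:,1]*np.cos(A)
print()
for k in range(490,640,20):
    m=(X>k)&(X<k+20)&(abs(Y-Y0)<110); print(k,P[m,2].max().round() if m.any() else None,end=" ")
for X in (300,315,505,530): print(X,world(X).round())
E
```

```text
-50 [ 7. 10.] 0 [247. 254.] 50 [346. 348.] 100 [113. 115.] 150 [94. 98.] 200 [71. 76.] 250 [68. 69.] 300 [68. 69.] 350 [11. 52.] 400 [ 9. 12.] 450 [5. 9.] 500 [4. 5.] 550 [86. 87.] 600 [150. 159.] 650 [158. 160.] 700 [158. 160.] 750 [155. 159.] 
490 212.0 510 6.0 530 5.0 550 5.0 570 5.0 590 None 610 None 630 None 300 [ 422. -136.]
315 [ 435. -129.]
505 [600. -35.]
530 [622. -23.]
```

Request:
arm_command --rows '[0,0,30,0,0,0,0,30,0,0]' --newtons 10

```text
clock: 0.35
eef_pos: [168.1, 523.4, 276.8]
eef_rot: [-3.14, -0.0, 2.831]
wrist_force: [0.4, -0.1, -0.1]
finger_gap: 77.8
```

Request:
arm_command --rows '[17,-44,0,-9,0,17,-44,0,-9,0,17,-44,0,-9,0,17,-44,0,-9,0,17,-44,0,-9,0]'

```text
clock: 0.98
eef_pos: [253.4, 302.2, 276.3]
eef_rot: [-3.141, 0.0, 2.041]
wrist_force: [0.2, -0.9, 0.4]
finger_gap: 27.4
```

Request:
arm_command --rows '[17,-44,0,-9,0,17,-44,0,-9,0,17,-44,0,-9,0,17,-44,0,-9,0,17,-44,0,-9,0]'

```text
clock: 1.6
eef_pos: [338.4, 82.1, 276.4]
eef_rot: [3.141, -0.0, 1.255]
wrist_force: [1.0, 0.6, 1.2]
finger_gap: 0.1
```

Request:
arm_command --rows '[16,-44,0,-9,0,16,-44,0,-9,0,16,-44,0,-8.5,0,16,-44,0,-8.5,0,15,-43,0,-8,0]'

```text
clock: 2.22
eef_pos: [417.4, -137.0, 276.3]
eef_rot: [-3.141, 0.0, 0.504]
wrist_force: [0.4, -0.1, 0.3]
finger_gap: 0.5
```

```bash
python3 - <<'E'
from h import *
s=manip.read_state(); print(s["eef_pos"],s["eef_rot"],s["joints"],carr(s["eef_pos"]))
t=manip.camera("side")["image"][120:320,240:440]; w=manip.camera("wrist")["image"]
cv2.imwrite("pics/b.png",np.hstack([cv2.resize(t,(400,400)),cv2.resize(w,(400,300))[:,:].copy() if 0 else cv2.copyMakeBorder(cv2.resize(w,(400,300)),0,100,0,0,cv2.BORDER_CONSTANT)]))
E
```

```text
[ 417.38453676 -136.97364014  276.26161541] [-3.14133123e+00  1.00880235e-04  5.04382537e-01] [-4.00560148e-01  4.72830075e-03  1.72107694e+00  8.31517136e-05
  1.41605531e+00  6.65840829e-01] [ 295.82396145 -324.74576741]
```

View pics/b.png

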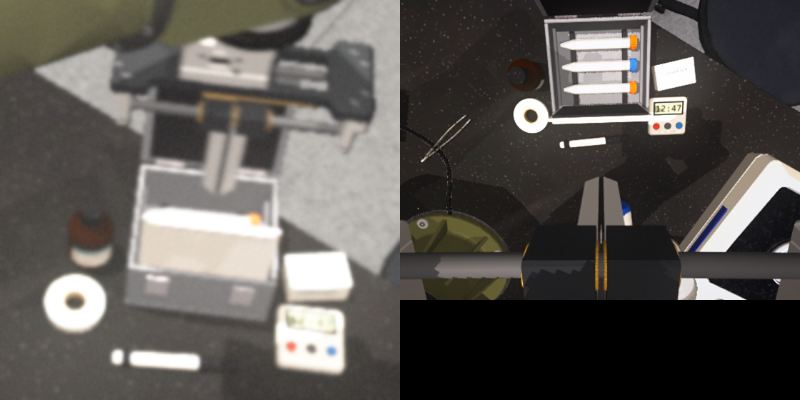

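The view shows the closed fingers in front of and above the flap, which is upright, with a clear path. I descend in front of it.

Request:
arm_command --rows '[0,0,-45,0,0,0,0,-45,0,0,0,0,-45,0,0,9,4,0,0.6,0,9,5,0,0,0]'

```text
clock: 2.95
eef_pos: [436.6, -126.1, 143.2]
eef_rot: [3.14, -0.001, 0.521]
wrist_force: [-0.3, 0.0, 1.6]
finger_gap: 0.2
```

Request:
arm_command --rows '[6,3,0,0,0,9,5,-1,0,0,9,5,-1,0,0]'

```text
clock: 3.32
eef_pos: [460.0, -113.0, 139.8]
eef_rot: [3.141, -0.0, 0.52]
wrist_force: [-0.2, 0.4, 0.5]
finger_gap: 0.4
```

```bash
python3 - <<'E'
from h import *
s=manip.read_state(); print(s["eef_pos"],s["wrist_force"],carr(s["eef_pos"]))
t=manip.camera("side")["image"][120:320,240:440]; w=manip.camera("wrist")["image"]
cv2.imwrite("pics/c.png",np.hstack([cv2.resize(t,(400,400)),cv2.copyMakeBorder(cv2.resize(w,(400,300)),0,100,0,0,cv2.BORDER_CONSTANT)]))
E
```

```text
[ 459.96694662 -113.03085906  139.84975678] [-0.17867659  0.44540911  0.50921081] [ 344.67579391 -324.87561338]
```

View pics/c.png

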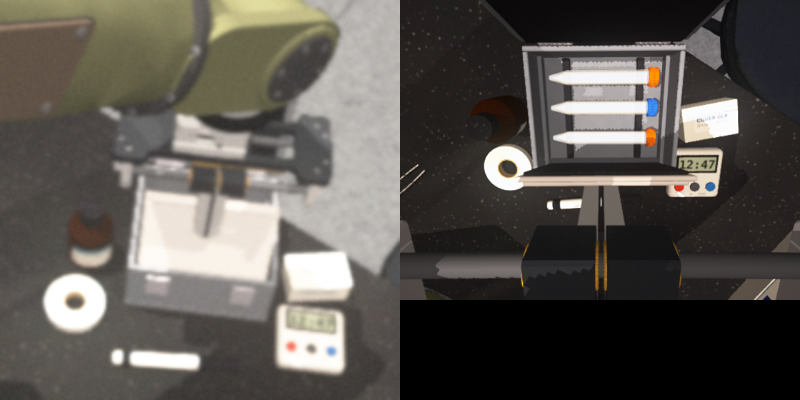

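The finger is at (207,215) in the left crop, on the flap's outer face. The flap is leaning in, and the tape, timer and pen are untouched. I continue the arc.

Request:
arm_command --rows '[8.5,5,-3,0,0,8.5,5,-5,0,0,7.5,4,-5.5,0,0,7.5,4,-6.5,0,0,6,3.5,-7.5,0,0]'

```text
clock: 4.05
eef_pos: [497.6, -91.6, 111.3]
eef_rot: [-3.141, 0.0, 0.52]
wrist_force: [-0.4, 0.8, -0.0]
finger_gap: 0.6
```

Request:
arm_command --rows '[5.5,3,-8.5,0,0,4,2.5,-9,0,0,3.5,2,-10,0,0,2,1,-8,0,0,0,0,-5,0,0]'

```text
clock: 4.68
eef_pos: [512.2, -83.3, 70.8]
eef_rot: [-3.141, 0.0, 0.52]
wrist_force: [0.7, -0.5, -0.1]
finger_gap: 0.6
```

Request:
arm_command --rows '[0,0,-3,0,0,0,0,-3,0,0,0,0,0,0,0]'

```text
clock: 5.05
eef_pos: [512.1, -83.4, 65.4]
eef_rot: [-3.142, 0.0, 0.52]
wrist_force: [-0.2, 0.3, -0.0]
finger_gap: 0.2
```

Flat would be at about TCP z 64. I go down gently until the force rises.

Request:
arm_command --rows '[0,0,-1,0,0,0,0,-1,0,0,0,0,0,0,0]'

```text
clock: 5.42
eef_pos: [512.3, -83.4, 64.0]
eef_rot: [3.141, -0.0, 0.52]
wrist_force: [-3.5, 1.4, 7.0]
finger_gap: 0.6
```

Request:
arm_command --rows '[0,0,-1,0,0,0,0,0,0,0]'

```text
clock: 5.68
eef_pos: [512.5, -83.5, 63.8]
eef_rot: [3.141, -0.001, 0.52]
wrist_force: [-7.1, 0.7, 15.7]
finger_gap: 0.5
```

The flap is flat, with 15 N at the expected height. I rise clear, and then take a look.

Request:
arm_command --rows '[0,0,20,0,0,-10,-6,25,0,0,-10,-6,50,0,0,0,0,50,0,0,0,0,50,0,0]'

```text
clock: 6.3
eef_pos: [491.9, -95.4, 259.3]
eef_rot: [3.141, -0.0, 0.52]
wrist_force: [0.3, 0.0, -0.2]
finger_gap: 0.7
```

```bash
python3 - <<'E'
from h import *
s=manip.read_state(); print(s["eef_pos"],s["wrist_force"],carr(s["eef_pos"]))
c=cam("wrist"); t=cam("side")["image"][120:320,240:440]; w=c["image"]
P=cloud(c).reshape(-1,3);P=P[~np.isnan(P).any(1)]
Q=np.stack([*carr(P.T)],1); m=(abs(Q[:,1]-Y0)<55)&(P[:,2]>20)
for k in range(335,500,10):
    n=m&(Q[:,0]>k)&(Q[:,0]<k+10); print(k,n.sum(),np.percentile(P[n,2],[5,50,95]).round() if n.any() else None)
cv2.imwrite("pics/d.png",np.hstack([cv2.resize(t,(400,400)),cv2.copyMakeBorder(cv2.resize(w,(400,300)),0,100,0,0,cv2.BORDER_CONSTANT)]))
E
```

```text
[491.86662147 -95.39605577 259.26951615] [ 0.30812142  0.04615247 -0.21018652] [ 381.12365024 -325.23521335]
335 767 [53. 55. 56.]
345 832 [53. 54. 55.]
355 805 [52. 54. 55.]
365 898 [52. 54. 55.]
375 976 [ 53.  54. 319.]
385 4620 [ 53. 286. 315.]
395 6556 [ 53. 369. 371.]
405 26255 [352. 364. 370.]
415 958 [52. 53. 55.]
425 930 [52. 53. 55.]
435 940 [52. 55. 57.]
445 314 [74. 75. 76.]
455 1333 [ 75. 108. 134.]
465 2683 [140. 174. 212.]
475 3442 [210. 212. 213.]
485 1735 [209. 211. 212.]
495 0 None
```

View pics/d.png

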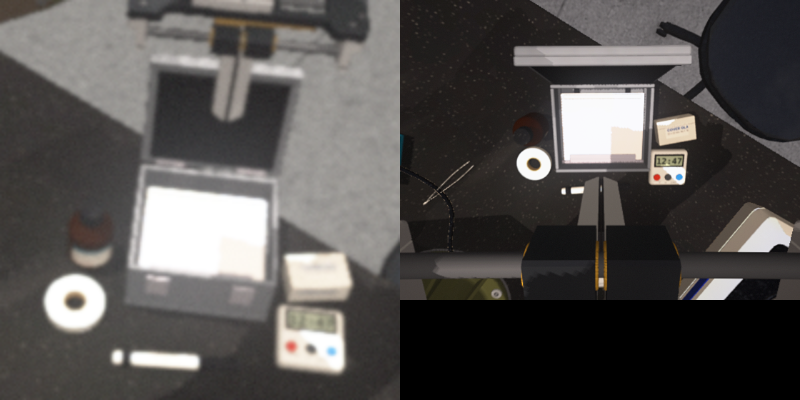

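The flap is flat (surface z 53–54 from hinge to edge), and the cover still stands open with its top edge at z≈212, X 475–492. I cross over the cover and come down behind it.

Request:
arm_command --rows '[0,0,15,0,0,43,25,0,0,0,43,25,0,0,0,44,25,0,0,0,0,0,0,0,0]'

```text
clock: 7.02
eef_pos: [623.4, -18.7, 269.7]
eef_rot: [-3.139, 0.003, 0.522]
wrist_force: [0.2, 0.1, -0.6]
finger_gap: 0.3
```

Request:
arm_command --rows '[0,0,-30,0,0,0,0,-30,0,0,0,0,-18,0,0,-9,-5,0,0,0,0,0,0,0,0]'

```text
clock: 7.65
eef_pos: [613.0, -25.9, 195.9]
eef_rot: [3.141, -0.001, 0.519]
wrist_force: [0.5, -0.0, -0.4]
finger_gap: 0.5
```

```bash
python3 - <<'E'
from h import *
s=manip.read_state(); print(s["eef_pos"],s["wrist_force"],carr(s["eef_pos"]))
t=cam("top")["image"][60:260,260:460]; t2=cam("side")["image"][80:280,240:440]
cv2.imwrite("pics/e.png",np.hstack([cv2.resize(t,(400,400)),cv2.resize(t2,(400,400))]))
E
```

```text
[612.98833885 -25.94753563 195.90110414] [ 0.54954119 -0.03532422 -0.41847397] [ 520.74071439 -324.43348555]
```

View pics/e.png

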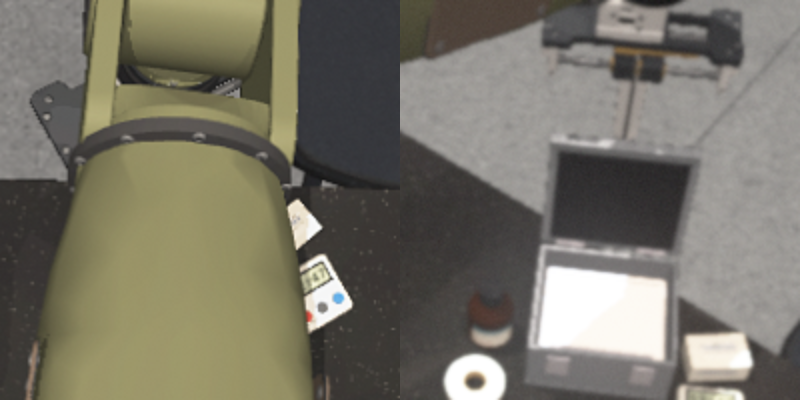

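The fingers are behind the cover's top edge at (627,120) in the right-hand crop, and the bottle, tape and carton are unmoved. I push towards the robot.

Request:
arm_command --rows '[-8,-4.5,0,0,0,-8,-4.5,0,0,0,-8,-4.5,0,0,0,-8,-4.5,0,0,0,-7.5,-4,0,0,0]'

```text
clock: 8.38
eef_pos: [573.3, -47.7, 194.7]
eef_rot: [3.141, -0.001, 0.52]
wrist_force: [1.6, 0.5, 1.7]
finger_gap: 0.5
```

Request:
arm_command --rows '[-8,-4.5,0,0,0,-8,-4.5,0,0,0,-9,-5,-1,0,0,-8,-4.5,-2,0,0,-8,-4.5,-3,0,0]'

```text
clock: 9.0
eef_pos: [532.1, -70.7, 188.3]
eef_rot: [-3.142, 0.0, 0.52]
wrist_force: [1.8, 0.5, -1.1]
finger_gap: 0.6
```

```bash
python3 - <<'E'
from h import *
s=manip.read_state(); print(s["eef_pos"],s["wrist_force"],carr(s["eef_pos"]))
t=cam("wrist")["image"]; t2=cam("side")["image"][80:280,240:440]
cv2.imwrite("pics/f.png",np.hstack([cv2.copyMakeBorder(cv2.resize(t,(400,300)),0,100,0,0,cv2.BORDER_CONSTANT),cv2.resize(t2,(400,400))]))
E
```

```text
[532.13232379 -70.65189661 188.25998273] [ 1.81294434  0.51436017 -1.05561459] [ 428.35374055 -323.52677397]
```

View pics/f.png

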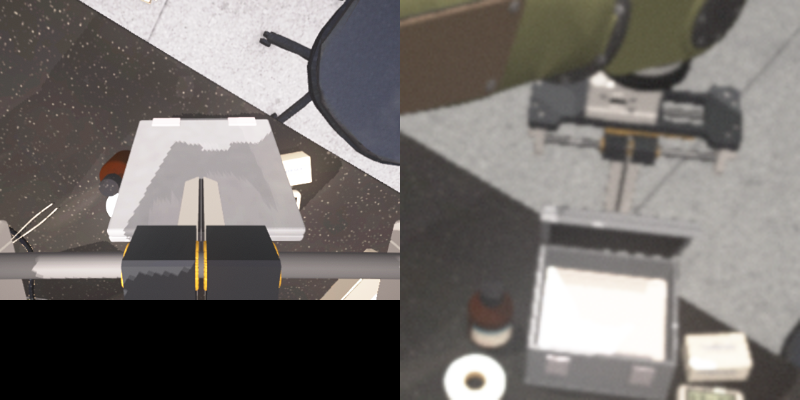

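The cover is swinging down, with the finger on its outer face at about (200,200) in the left picture and about 65° left to close. I continue the arc.

Request:
arm_command --rows '[-8,-4.5,-2,0,0,-10.5,-6,-7,0,0,-10.5,-6,-8.5,0,0,-8.5,-5,-10,0,0,-8.5,-5,-11,0,0]'

```text
clock: 9.72
eef_pos: [486.0, -97.2, 149.2]
eef_rot: [-3.141, 0.0, 0.52]
wrist_force: [0.7, 0.8, 0.3]
finger_gap: 0.5
```

Request:
arm_command --rows '[-6,-3,-12,0,0,-6,-3.5,-13,0,0,-3,-2,-13,0,0,-2,-1,-9,0,0,0,0,0,0,0]'

```text
clock: 10.35
eef_pos: [469.4, -106.3, 102.2]
eef_rot: [-3.141, 0.001, 0.52]
wrist_force: [0.3, -0.5, -0.4]
finger_gap: 0.1
```

Request:
arm_command --rows '[0,0,-2,0,0,0,0,-2,0,0,0,0,-1,0,0,0,0,0,0,0]'

```text
clock: 10.85
eef_pos: [469.7, -106.3, 98.0]
eef_rot: [3.142, -0.0, 0.52]
wrist_force: [-0.8, -0.7, -0.1]
finger_gap: 0.4
```

Request:
arm_command --rows '[0,0,-1,0,0,0,0,0,0,0]'

```text
clock: 11.1
eef_pos: [469.8, -106.4, 97.2]
eef_rot: [3.141, -0.0, 0.52]
wrist_force: [-1.4, -0.3, 3.4]
finger_gap: 0.3
```

Request:
arm_command --rows '[0,0,-1,0,0,0,0,0,0,0]'

```text
clock: 11.35
eef_pos: [469.9, -106.4, 96.9]
eef_rot: [3.141, -0.0, 0.52]
wrist_force: [-6.8, -0.1, 17.0]
finger_gap: 0.6
```

Request:
arm_command --rows '[0,0,-1,0,0,0,0,0,0,0,0,0,0,0,0]'

```text
clock: 11.72
eef_pos: [469.9, -106.4, 96.7]
eef_rot: [3.141, -0.001, 0.52]
wrist_force: [-10.2, 3.6, 26.7]
finger_gap: 0.3
```

The cover bears on the rim at TCP z 97, which is the shut height. I retreat upward and check.

Request:
arm_command --rows '[0,0,15,0,0,0,0,40,0,0,0,0,50,0,0,-40,10,40,0,0,-40,40,0,0,0]'

```text
clock: 12.35
eef_pos: [389.6, -56.7, 242.4]
eef_rot: [3.138, -0.003, 0.518]
wrist_force: [0.1, 0.1, -0.3]
finger_gap: 0.6
```

Request:
arm_command --rows '[-30,50,0,0,0,-20,50,0,0,0,-20,50,0,0,0,-10,50,0,0,0,0,0,0,0,0]'

```text
clock: 12.98
eef_pos: [308.8, 146.0, 240.2]
eef_rot: [-3.141, -0.001, 0.526]
wrist_force: [0.4, 0.1, 0.2]
finger_gap: 0.1
```

```bash
python3 - <<'E'
from h import *
s=manip.read_state(); print(s["eef_pos"],s["wrist_force"])
c=cam("top"); P=cloud(c)
T=np.load("top0.npy")
Q=P.reshape(-1,3);Q=Q[~np.isnan(Q).any(1)];X,Y=carr(Q.T)
for k in range(320,470,15):
    n=(X>k)&(X<k+15)&(abs(Y-Y0)<60)&(Q[:,2]<150); print(k,n.sum(),np.percentile(Q[n,2],[5,50,95]).round(1) if n.any() else None)
cv2.imwrite("pics/g.png",np.hstack([cv2.resize(cam("side")["image"][120:320,240:440],(400,400)),cv2.resize(c["image"][110:270,290:450],(400,400))]))
E
```

```text
[308.75761384 146.0094477  240.20533612] [0.37171424 0.13040575 0.18505509]
320 384 [82.8 85.7 88.2]
335 484 [83.4 85.8 88.2]
350 483 [83.5 86.  88.5]
365 482 [83.2 85.7 88.2]
380 482 [83.  86.1 88.5]
395 479 [83.4 86.  88.5]
410 477 [83.1 85.7 88.3]
425 477 [83.3 85.9 88.4]
440 475 [83.2 86.1 89. ]
455 258 [64.8 85.  88.7]
```

View pics/g.png

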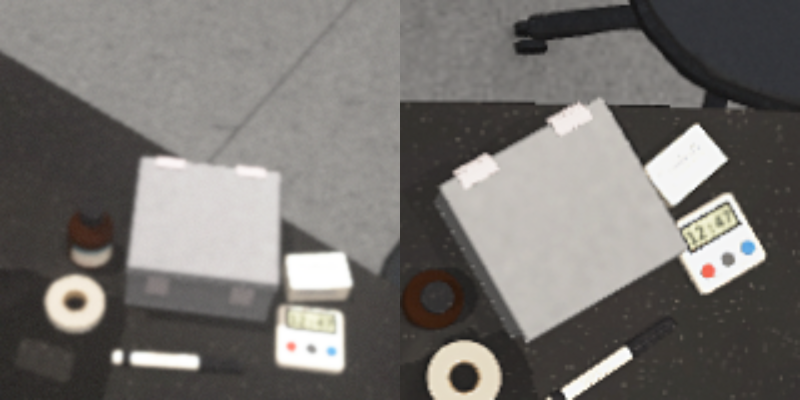

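The cover is shut level at z≈86 all over, and every bystander is at its original pixels. The hand is clear.

```bash
python3 -c "
from cell import manip
print(manip.sign_off())"
```

```text
the job is handed in; nothing more can be done
None
```

The carrier is closed and the job is handed in after about 13 s of the 61 s allowed. No verdict was given.

- **Flap:** I pushed the flap down first with closed fingertips on its outer face, until it bore on its stop at about 16 N. With the hand raised, its surface measured 53–54 mm above the worktop from hinge to edge, and the cover was still open.
- **Cover:** I then went over the cover and pushed it shut from behind on its outer face, pressing to about 27 N at the end. Its top measured about 86 mm across its whole length, which is the shut height.
- **Surroundings:** In the last pictures every bystander stands where it started. The hand ended well clear at about 240 mm, with no force on the wrist.

No check failed or disagreed. The flap can't be seen under the shut cover, so the view before closing was my last look at it.

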